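# Prime the dosing pump with one turn of its hand wheel

## Task

Prime the dosing pump: with closed fingertips, push its hand wheel round by the upright handle, clockwise as seen from above, through exactly one full turn, so that the handle comes back to the home tab where it started, and leave it there. Only push the handle gently from the side, without gripping it; do not turn the wheel backwards first or overrun the tab. Do not disturb the bottle, the beaker or the spanner.

Things in the scene. Friction and masses are not known exactly. Their poses are not given: they have to be found in the camera images.
- pump: White dosing pump, fixed, turned any way, on a foot plate 160 x 120 mm. Origin at bench height (z = 0) on the wheel's vertical axis; its x axis points to the home tab, a steel tongue 16 mm wide just outside the rim, 91 to 115 mm from the axis, top 90 mm up. Steel pipe stubs along +y and -y below the wheel reach 80 mm from the axis, top 50 mm up.
- wheel (a joint): Turn of the level aluminium hand wheel, rad: 0 at the start, handle at the home tab (pump's +x); grows clockwise seen from above; 6.28 is one turn. Rim 75 mm mean radius of 14 mm bar, three spokes, hub 36 mm across; rim top 97 mm, hub top 100 mm above the bench. It drags (about 2.5 N at the handle), stays where it is left and has no stop near one turn.
- handle_mid (a point): The upright black handle on the wheel's rim, the only thing standing up from the wheel: a round peg 18 mm across that spins freely about its own axis, its axis 75 mm from the wheel's axis, standing from the rim (97 mm above the bench) to its top 158 mm above the bench. This point is on the peg's axis, 130 mm above the bench.
- reagent_bottle: Bystander: loose small amber bottle 56 mm across, 105 mm high; origin at the centre of its underside.
- beaker: Bystander: loose white ceramic beaker 60 mm across at the rim, 70 mm high; origin at the centre of its underside.
- spanner: Bystander: loose dark steel spanner about 140 mm long, lying flat along its own x axis; origin at its underside near the middle.
- handle: The same black handle; origin on the peg's axis, 90 mm above the bench, at the middle of the rim's bar; turns with the wheel.
Mind the look-alikes: they are no part of the job. Of the things that look like the pump, the middle-sized one is meant.

How it is judged:
By the outcome, as a careful person would: the job done as asked, in the order asked, and still so for the second after the job is handed in, with the robot touching nothing.
It also fails if it takes over 64 s, if anything falls off the work surface, if the arm or the gripper's body presses on something with over 40 N, if the wrist force passes 120 N, or if a joint passes its speed limit or range.

## Robot

A 6-joint arm with a two-finger parallel gripper is mounted at the origin on the work surface. World frame = base frame: x ahead of the robot, y to its left, z up, the work surface at z = 0. Lengths are in m, angles in rad, forces in N, time in s.
With the tool pointing down it reaches from about 0.375 to 0.9 m from the base axis. Payload 3.1 kg.
Tool frame: the origin (TCP) lies between the finger pads; the fingertips stand 22 mm ahead of it and the grasp point (between the pads) lies 3 mm ahead of it; z points along the fingers, y is the line along which they close (so a half turn about z gives the same grasp; the last joint's range is limited). The gripper opens to 87 mm and grips with 3 to 60 N. Pads are 19 mm wide; open, the fingers measure 117 mm over their backs; the gripper's body (75 mm by 190 mm) begins 51 mm behind the grasp point.
Start: joints at [0.938, 0.527, 1.433, -0, 1.181, -0.178], TCP at [0.275, 0.561, 0.207] pointing down, gripper open.
Joint ranges: [-3.08, 3.08], [-0.75, 2.2], [0.22, 2.44], [-1.43, 4.57], [0, 2.65], [-2.85, 2.85]. Speed limits (rad/s): [2.79, 2.79, 3.14, 3.14, 3.14, 3.14].

## Interface

Orientations are given as a unit quaternion [x, y, z, w].
In Python, from rig import get_obs, camera, get_calibration, hand_in, cut_out gives the robot as it stands.
- The arm moves only by the shell command python3 -m inch 'ROWS' [OPENING] [FORCE]. ROWS is JSON, one flat list of numbers, 6 for each row, row after row: the shift along the tool's x, y, z scaled (see below), then the turn, a rotation vector about the tool's x, y, z scaled (see below). A call has 1 to 20 rows; each row is the pose to reach, as a shift and turn from the pose commanded when the call began, along the tool's axes at that moment; what a row does not reach only later rows make up. The controller multiplies each number of a shift by 0.08 m and each number of a turn by 90 degrees. A row lasts 1/12 s, in which the tool goes at most 41.7 mm and 7.16 degrees, less where a joint would pass 70% of its speed; a pose out of reach is approached as far as the arm can. A call with a number of a shift or a turn outside -1 to 1 is refused whole. A call with a gripper value outside its range is refused whole. OPENING is the finger opening in mm, from 0 to 87, set as the call begins (- or left out, the last holds). The fingers move at their own pace and stop on an object; FORCE is the grip in N (left out, the last holds). Time passes only in rows, so rows that repeat a pose let the fingers close. It gives the time, the measured TCP pose, the force, the opening and the grip force at its end, in the units of the state.
- get_obs(): the state, without advancing time (a new reading comes with each control period).
- camera(name): name is "scene" or "top" or "wrist"; returns the picture (384x512x3 uint8, red, green, blue); there is no depth.
- get_calibration(name): a dict with "vertical_fov" (degrees; the focal length in pixels is half the picture's height over the tangent of half this angle, whatever the lens; pixels are square), "cx", "cy" (the principal point, pixels), "D" ([k1, k2, p1, p2, k3] as OpenCV has them; the pictures are not rectified), "T" (4x4, takes a point from camera to world coordinates). Camera axes: x right, y down, z forward; pixel columns grow to the right and rows downward; lengths in m; the calibration is good to about 2 mm. A picture is of the moment at which its call begins: read the wrist's pose just before it. get_calibration takes no time and is no camera call; for the wrist camera it gives the pose at the moment of the call.
- hand_in(): hands the job in; it is judged then, once.
Trained networks look in the newest picture that a camera, given by its name, has taken for a name from the list of things; names that differ only in an ending like _2 or _b are one class to them, and where a whole thing is asked for, a point or a joint stands for the part that bears it (a point fixed in the world has none). Each returns a list of dicts, best first, with "conf" (0 to 1); they miss things now and then, are a little off and sometimes report something else, mostly with a low value. They report only what shows in the picture. A call takes as long as a camera call. They do not tell look-alikes from the thing itself.
- cut_out(camera, thing): "region" (384x512 bool, what is visible of it) and "bbox" ([left, top, right, bottom] in pixels, round what is visible of it).
The state is a dict: "time": time; "q": joint angles; "joint_velocities": joint speeds; "joint_torque": joint torques, N m; "position": TCP position; "tool_rot": TCP orientation; "ft_force": force on the tool from outside, world axes, zero at the start; "moment": the same for the moment, N m; "grip_width": finger opening in m; "grip_force": force on a finger pad.
Only numpy, scipy, OpenCV 4.12 (cv2) and the standard library are available. Lean on these libraries where they do the work, as an engineer would, in place of code of your own. Each camera call takes 0.05 s, during which the arm holds its last target. There are 200 camera calls.

## Working session

There is one attempt and no reset: what is moved stays moved. The work goes in short steps, Python scripts to look and compute and a shell command to move; the robot and the scene stay as the last step left them, time stands still between calls to the robot, and variables do not carry over. Pictures are saved under pics/ and viewed, at most 10 in all, crops included, and the job is handed in when it is done.

```bash
mkdir -p pics; python3 - <<'E'
from rig import *
import cv2,numpy as np
o=get_obs();print({k:np.round(v,3) for k,v in o.items()})
for c in ("scene","top"):
    im=camera(c);cv2.imwrite(f"pics/{c}.png",im[...,::-1])
    k=get_calibration(c);print(c,k)
    for t in ("pump","handle","reagent_bottle","beaker","spanner"):
        print(t,[(round(d["conf"],2),np.round(d["bbox"]).tolist()) for d in cut_out(c,t)])
E
```

```text
{'time': np.float64(0.0), 'q': array([ 0.938,  0.528,  1.434,  0.   ,  1.181, -0.179]), 'joint_velocities': array([-0.   , -0.001,  0.002,  0.   , -0.001, -0.001]), 'joint_torque': array([ 1.0000e-03, -4.4004e+01, -1.7660e+01,  6.3000e-02,  5.8000e-02,
       -0.0000e+00]), 'position': array([0.274, 0.561, 0.206]), 'tool_rot': array([ 0.225,  0.974, -0.001, -0.   ]), 'ft_force': array([ 0.028, -0.299,  0.055]), 'moment': array([-0.009, -0.023,  0.029]), 'grip_force': np.float64(0.0), 'grip_width': np.float64(0.087)}
scene {'vertical_fov': 49.68188782613794, 'cx': 256.23307461880927, 'cy': 195.1233053648536, 'D': array([0.04930067, 0.        , 0.        , 0.        , 0.        ]), 'T': array([[ 0.60426121,  0.52964774, -0.59526603,  1.04682375],
       [ 0.79676061, -0.39566057,  0.45675512, -0.38776816],
       [ 0.00639602, -0.75028394, -0.6610848 ,  0.68896801],
       [ 0.        ,  0.        ,  0.        ,  1.        ]])}
pump [(0.85, [190.0, 191.0, 286.0, 272.0]), (0.81, [308.0, 192.0, 373.0, 248.0]), (0.59, [222.0, 88.0, 323.0, 176.0])]
handle [(0.78, [294.0, 89.0, 308.0, 120.0
[... 335 characters left out ...]
 194.08921788978913, 'D': array([-0.06937119,  0.        ,  0.        ,  0.        ,  0.        ]), 'T': array([[ 0.10928764, -0.96987857,  0.21769653,  0.27652529],
       [-0.99400511, -0.10733261,  0.02082198, -0.00623365],
       [ 0.00317114, -0.21866705, -0.97579438,  1.17202538],
       [ 0.        ,  0.        ,  0.        ,  1.        ]])}
pump [(0.97, [187.0, 134.0, 229.0, 183.0]), (0.7, [246.0, 160.0, 308.0, 231.0]), (0.66, [135.0, 220.0, 229.0, 313.0])]
handle [(0.56, [137.0, 228.0, 155.0, 236.0]), (0.46, [259.0, 163.0, 267.0, 176.0])]
reagent_bottle [(0.74, [145.0, 168.0, 166.0, 189.0])]
beaker [(0.79, [365.0, 185.0, 390.0, 210.0])]
spanner [(0.73, [261.0, 142.0, 309.0, 151.0])]
```

View pics/top.png

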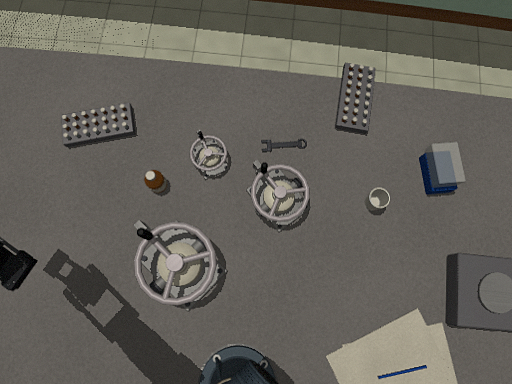

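View pics/scene.png

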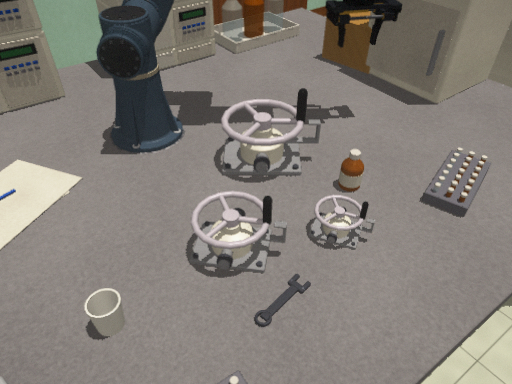

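Top view candidates: small pump (209,154), middle pump (280,194), large pump (177,264). In the scene view they are at (340,215), (232,225) and (262,125). I choose the middle one and check its size with a close crop.

```bash
cat > h.py <<'E'
from rig import *
import cv2,numpy as np
def K(c):
    k=get_calibration(c);f=192/np.tan(np.radians(k["vertical_fov"]/2))
    return np.array([[f,0,k["cx"]],[0,f,k["cy"]],[0,0,1]]),k["D"],k["T"]
def ray(c,px,z):
    A,D,T=K(c);p=cv2.undistortPoints(np.array(px,float).reshape(-1,1,2),A,D).reshape(-1,2)
    d=np.c_[p,np.ones(len(p))]@T[:3,:3].T;o=T[:3,3]
    return o+d*((z-o[2])/d[:,2])[:,None]
def proj(c,P):
    A,D,T=K(c);R=T[:3,:3].T
    return cv2.projectPoints(np.array(P,float).reshape(-1,1,3),cv2.Rodrigues(R)[0],-R@T[:3,3],A,D)[0].reshape(-1,2)
def model(c,im,x,y,yaw,s=5,box=None,th=0):
    l,t=box[:2];w=cv2.resize(im[box[1]:box[3],box[0]:box[2]],None,fx=s,fy=s,interpolation=cv2.INTER_CUBIC)
    a=np.linspace(0,2*np.pi,60)
    def dr(P,col,cl=True):
        q=((proj(c,P)-[l,t]+.5)*s).astype(int);cv2.polylines(w,[q],cl,col,1)
    o=np.array([x,y,0])
    for r,z in((.082,.09),(.068,.09),(.018,.1)): dr(o+np.c_[r*np.cos(a),r*np.sin(a),0*a+z],(255,0,0))
    R=lambda b:np.array([np.cos(b),np.sin(b)])
    h=o[:2]+.075*R(yaw-th)
    dr([[*h,.097],[*h,.158]],(0,255,0),False)
    dr(np.c_[h[0]+.009*np.cos(a),h[1]+.009*np.sin(a),0*a+.158],(0,255,0))
    u,v=R(yaw),R(yaw+np.pi/2)
    dr([[*(o[:2]+i*u+j*v),.09] for i,j in((.091,.008),(.115,.008),(.115,-.008),(.091,-.008))],(0,0,255))
    return w[...,::-1]
E
python3 - <<'E'
from h import *
im=cv2.imread("pics/top.png")[...,::-1]
hub=ray("top",[[280,193]],.1)[0]; print("hub",hub)
b=ray("top",[[246,194],[309,194]],.09);print("rim width",np.linalg.norm(b[1]-b[0]))
ht=ray("top",[[263,167]],.158)[0];d=ht-hub;print("handle",ht,np.hypot(*d[:2]),np.arctan2(d[1],d[0]))
yaw=np.arctan2(d[1],d[0])
for n,p,z in(("bottle",(151,175),.105),("beaker",(378,197),.07),("sp",(285,145),0)):print(n,ray("top",[p],z))
A=model("top",im,*hub[:2],yaw,6,(235,140,325,240))
im2=cv2.imread("pics/scene.png")[...,::-1]
B=model("scene",im2,*hub[:2],yaw,4,(180,180,300,280))
B=cv2.resize(B,None,fx=.54,fy=.54)if 0 else B[:, :]
hh=max(A.shape[0],B.shape[0]);out=np.zeros((hh,A.shape[1]+B.shape[1],3),np.uint8);out[:A.shape[0],:A.shape[1]]=A;out[:B.shape[0],A.shape[1]:]=B
out=cv2.resize(out,(800,int(hh*800/out.shape[1])))
cv2.imwrite("pics/c1.png",out)
E
```

```text
hub [ 0.52730613 -0.06048697  0.1       ]
rim width 0.17449235673316865
handle [ 0.57868917 -0.00648068  0.158     ] 0.07454459102647643 0.8102840597869855
bottle [[0.53776239 0.29900759 0.105     ]]
beaker [[ 0.55338834 -0.33974005  0.07      ]]
sp [[ 0.70360254 -0.06672985  0.        ]]
```

View pics/c1.png

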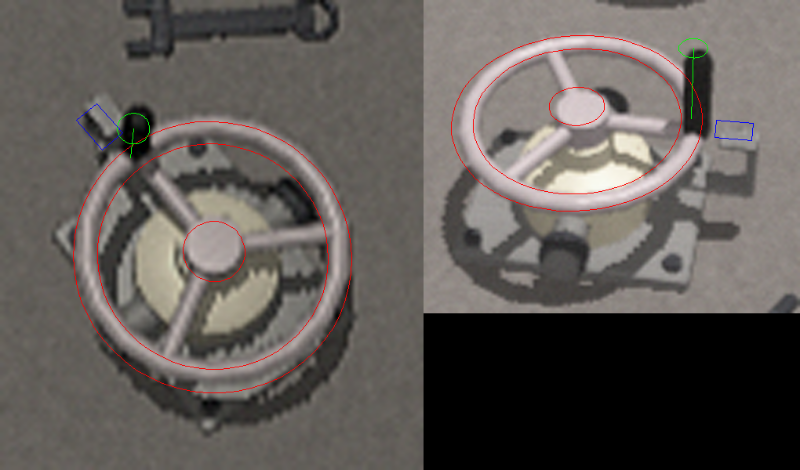

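The overlay fits the middle pump (rim 164 mm, handle at radius 75 mm), with the estimate about 2-3 mm low in x. I now go above it, high, and close the fingers.

```bash
python3 -m inch '[-1,-0.73,-0.8,0,0,0,-1,-0.73,-0.8,0,0,0,-1,-0.73,-0.8,0,0,0,-1,-0.73,-0.8,0,0,0]' 0 10
python3 -m inch '[-1,-0.73,-0.8,0,0,0,-1,-0.73,-0.8,0,0,0,-1,-0.73,-0.8,0,0,0,-1,-0.73,-0.8,0,0,0]'
python3 -m inch '[-1,-0.73,0,0,0,0,-1,-0.73,0,0,0,0,-1,-0.73,0,0,0,0,-1,-0.73,0,0,0,0]'
python3 -m inch '[-1,-0.73,0,0,0,0,-1,-0.73,0,0,0,0,-1,-0.73,0,0,0,0,-1,-0.73,0,0,0,0]'
python3 -m inch '[-0.8,-0.6,0,0,0,0.23,-0.8,-0.6,0,0,0,0.23,-0.8,-0.6,0,0,0,0.23,-0.8,-0.6,0,0,0,0.23,-0.8,-0.6,0,0,0,0.23]'
python3 - <<'E'
from h import *
print({k:np.round(v,3) for k,v in get_obs().items()})
im=camera("wrist");k=get_calibration("wrist");print(k["T"].round(3),k["vertical_fov"],k["D"])
cv2.imwrite("pics/w1.png",im[...,::-1])
print(proj("wrist",[[.53,-.06,.1],[.582,-.006,.158]]))
E
```

```text
time: 0.93
position: [0.3244, 0.4717, 0.2751]
tool_rot: [0.227, 0.974, 0.002, 0.003]
ft_force: [-0.1, -0.3, 0.4]
grip_width: 0.068
grip_force: 0.0
time: 1.27
position: [0.3707, 0.3843, 0.3388]
tool_rot: [0.227, 0.974, 0.002, 0.004]
ft_force: [-0.3, 1.0, 0.4]
grip_width: 0.0416
grip_force: 0.0
time: 1.6
position: [0.4142, 0.2968, 0.3342]
tool_rot: [0.227, 0.974, -0.0, -0.0]
ft_force: [-0.5, 0.7, 0.2]
grip_width: 0.0152
grip_force: 0.0
time: 1.93
position: [0.4606, 0.21, 0.3342]
tool_rot: [0.227, 0.974, -0.0, -0.0]
ft_force: [0.2, 0.2, -0.0]
grip_width: 0.001
grip_force: 0.0
time: 2.35
position: [0.495, 0.1416, 0.3344]
tool_rot: [0.395, 0.919, 0.0, -0.001]
ft_force: [-0.6, 0.4, -0.2]
grip_width: 0.0003
grip_force: 0.0
{'time': np.float64(2.35), 'q': array([ 0.06 ,  0.244,  1.527,  0.002,  1.373, -0.699]), 'joint_velocities': array([ 0.016, -0.009,  0.007, -0.007,  0.001, -0.01 ]), 'joint_torque': array([-7.4900e-01, -3.2345e+01, -2.0232e+01, -2.0000e-03,  4.4000e-02,
        9.3000e-02]), 'position': array([0.495, 0.142, 0.334]), 'tool_rot': array([ 0.395,  0.919,  0.   , -0.001]), 'ft_force': array([-0.64 ,  0.356, -0.2  ]), 'moment': array([-0.049, -0.007, -0.001]), 'grip_force': np.float64(0.0), 'grip_width': np.float64(0.0)}
[[ 0.726  0.66   0.194  0.441]
 [ 0.688 -0.696 -0.206  0.197]
 [-0.001  0.283 -0.959  0.513]
 [ 0.     0.     0.     1.   ]] 61.60142551825609 [-0.03689781  0.          0.          0.          0.        ]
[[181.60753261 268.74473639]
 [229.52310707 290.58384374]]
```

View pics/w1.png

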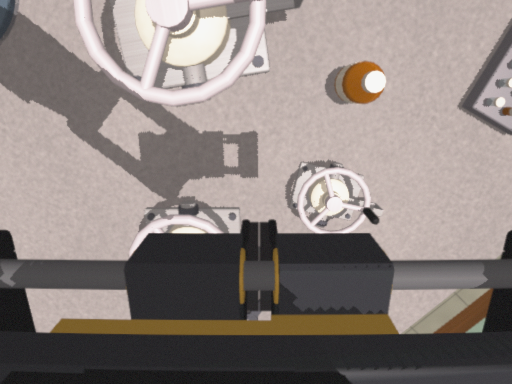

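The wrist view shows the middle pump partly hidden by the fingers (rim near (180,240)), the small pump at (333,190) and the large one at top left. I move 160 mm further along -tool x to uncover the wheel.

```bash
python3 -m inch '[-1,0,0,0,0,0,-1,0,0,0,0,0,-1,0,0,0,0,0]'
python3 -m inch '[-1,0,0,0,0,0,-1,0,0,0,0,0,-1,0,0,0,0,0,-1,0,0,0,0,0,-1,0,0,0,0,0]'
python3 - <<'E'
from h import *
im=camera("wrist");cv2.imwrite("pics/w2.png",im[...,::-1]);np.save("w2T.npy",get_calibration("wrist")["T"])
for t in ("pump","handle"):
    for d in cut_out("wrist",t):print(t,d["conf"],d["bbox"],np.argwhere(d["region"])[:,::-1].mean(0))
w=model("wrist",im,.530,-.060,.77,2,(60,30,360,300));cv2.imwrite("pics/c2.png",w)
E
```

```text
time: 2.65
position: [0.5548, 0.0793, 0.3348]
tool_rot: [0.396, 0.918, -0.0, 0.003]
ft_force: [0.3, 0.4, 0.2]
grip_width: 0.0003
grip_force: 0.0
time: 3.07
position: [0.6045, 0.0251, 0.3344]
tool_rot: [0.396, 0.918, 0.0, -0.001]
ft_force: [-0.7, -0.6, -0.1]
grip_width: 0.0004
grip_force: 0.0
pump 0.74 [293.3, 47.4, 397.3, 131.5] [339.01665158  89.76235294]
pump 0.69 [114.2, 100.0, 259.5, 220.5] [183.01736305 152.65747447]
handle 0.69 [375.3, 96.0, 393.2, 102.7] [382.55555556 100.18300654]
handle 0.56 [221.0, 155.0, 238.2, 179.4] [228.83389831 165.15254237]
```

View pics/c2.png

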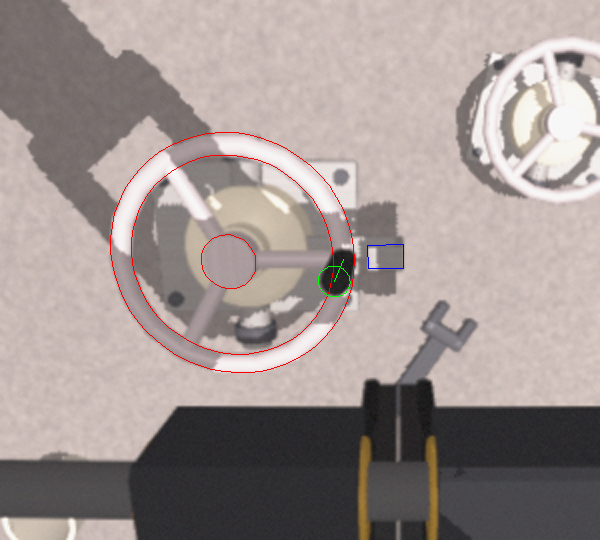

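The model overlay at centre (0.530,-0.060), yaw 0.77 fits the rim, the hub and the handle (peg top at crop (337,284)) to about 1 mm. The tab is to the right of the handle at crop (380,256), as it should be. I descend behind the handle on its counter-clockwise side.

```bash
python3 -m inch '[0.31,-0.47,0.5,0,0,0,0.31,-0.47,1,0,0,0,0.31,-0.47,1,0,0,0]'
python3 -m inch '[0,0,0.5,0,0,0,0,0,1,0,0,0,0,0,1,0,0,0,0,0,1,0,0,0]'
python3 -m inch '[0,0,0.2,0,0,0,0,0,0.46,0,0,0,0,0,0.46,0,0,0,0,0,0.46,0,0,0,0,0,0.46,0,0,0]'
python3 - <<'E'
from h import *
from scipy.spatial.transform import Rotation as R
o=get_obs();M=R.from_quat(o["tool_rot"]).as_matrix()
r=M.T@(o["position"]-[.53,-.06,.137]);print(o["position"],r, np.hypot(r[0],r[1]),np.degrees(np.arctan2(-r[0],r[1])))
print(o["ft_force"])
im=camera("scene");cv2.imwrite("pics/s2.png",cv2.resize(im[120:330,130:400],None,fx=2.5,fy=2.5)[...,::-1])
E
```

```text
time: 3.47
position: [0.5546, 0.0174, 0.2509]
tool_rot: [0.396, 0.918, -0.001, -0.005]
ft_force: [-0.8, -0.1, -0.9]
grip_width: 0.0003
grip_force: 0.0
time: 3.8
position: [0.5592, 0.0167, 0.1739]
tool_rot: [0.396, 0.918, -0.001, -0.002]
ft_force: [0.5, 0.3, 0.5]
grip_width: 0.0006
grip_force: 0.0
time: 4.22
position: [0.5628, 0.0155, 0.1407]
tool_rot: [0.397, 0.918, 0.001, 0.002]
ft_force: [-0.3, 0.6, 1.0]
grip_width: 0.0008
grip_force: 0.0
[0.56276118 0.01553557 0.14069484] [ 0.03253293  0.07563844 -0.00360622] 0.08233811184766907 -23.27307816891914
[-0.3252483   0.56892212  0.99785468]
```

View pics/s2.png

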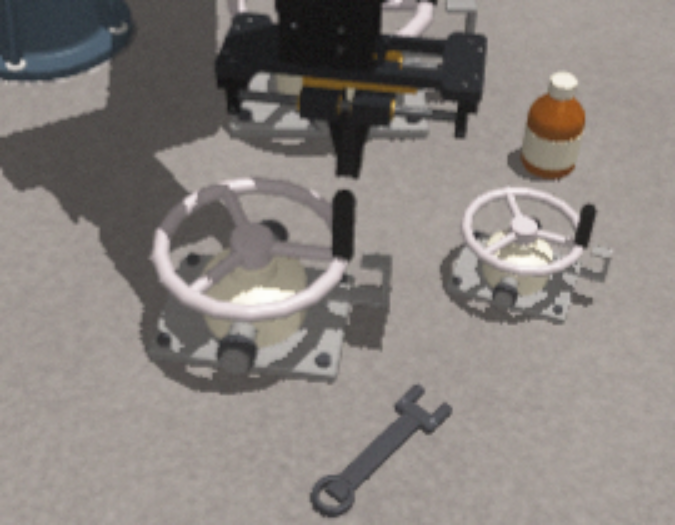

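```bash
cat > plan.py <<'E'
import sys,numpy as np
def plan(start,betas,r=75):
    print(",".join("%.2f,%.2f,0,0,0,0"%(((-r*np.sin(b)-start[0])/80)+0,(r*np.cos(b)-start[1])/80) for b in np.radians(betas)))
P=lambda d:(-75*np.sin(np.radians(d)),75*np.cos(np.radians(d)))
if __name__=="__main__":
    plan((32,75),[-20,-17,-14,-11,-8,-4,0,4,8,12,16,20,24,28,32,36,40]);
    for a in (40,100,160,220): print(a);plan(P(a),range(a+4,a+61,4))
E
python3 plan.py
python3 - <<'E'
from h import *
from scipy.spatial.transform import Rotation as R
o=get_obs();M=R.from_quat(o["tool_rot"]).as_matrix()
print(M.T@(o["position"]-[.53,-.06,.137]))
E
```

```text
-0.08,-0.06,0,0,0,0,-0.13,-0.04,0,0,0,0,-0.17,-0.03,0,0,0,0,-0.22,-0.02,0,0,0,0,-0.27,-0.01,0,0,0,0,-0.33,-0.00,0,0,0,0,-0.40,0.00,0,0,0,0,-0.47,-0.00,0,0,0,0,-0.53,-0.01,0,0,0,0,-0.59,-0.02,0,0,0,0,-0.66,-0.04,0,0,0,0,-0.72,-0.06,0,0,0,0,-0.78,-0.08,0,0,0,0,-0.84,-0.11,0,0,0,0,-0.90,-0.14,0,0,0,0,-0.95,-0.18,0,0,0,0,-1.00,-0.22,0,0,0,0
40
-0.05,-0.04,0,0,0,0,-0.09,-0.09,0,0,0,0,-0.14,-0.14,0,0,0,0,-0.17,-0.19,0,0,0,0,-0.21,-0.25,0,0,0,0,-0.24,-0.31,0,0,0,0,-0.27,-0.37,0,0,0,0,-0.29,-0.43,0,0,0,0,-0.31,-0.49,0,0,0,0,-0.32,-0.56,0,0,0,0,-0.33,-0.62,0,0,0,0,-0.33,-0.69,0,0,0,0,-0.33,-0.75,0,0,0,0,-0.33,-0.82,0,0,0,0,-0.32,-0.88,0,0,0,0
100
0.01,-0.06,0,0,0,0,0.03,-0.13,0,0,0,0,0.05,-0.19,0,0,0,0,0.08,-0.25,0,0,0,0,0.11,-0.31,0,0,0,0,0.15,-0.36,0,0,0,0,0.18,-0.41,0,0,0,0,0.23,-0.46,0,0,0,0,0.27,-0.51,0,0,0,0,0.32,-0.56,0,0,0,0,0.37,-0.60,0,0,0,0,0.43,-0.63,0,0,0,0,0.48,-0.66,0,0,0,0,0.54,-0.69,0,0,0,0,0.60,-0.72,0,0,0,0
160
0.06,-0.02,0,0,0,0,0.13,-0.04,0,0,0,0,0.19,-0.05,0,0,0,0,0.26,-0.05,0,0,0,0,0.32,-0.06,0,0,0,0,0.39,-0.05,0,0,0,0,0.45,-0.05,0,0,0,0,0.52,-0.04,0,0,0,0,0.58,-0.02,0,0,0,0,0.64,0.00,0,0,0,0,0.70,0.02,0,0,0,0,0.76,0.05,0,0,0,0,0.82,0.09,0,0,0,0,0.87,0.12,0,0,0,0,0.92,0.16,0,0,0,0
220
0.05,0.04,0,0,0,0,0.09,0.09,0,0,0,0,0.14,0.14,0,0,0,0,0.17,0.19,0,0,0,0,0.21,0.25,0,0,0,0,0.24,0.31,0,0,0,0,0.27,0.37,0,0,0,0,0.29,0.43,0,0,0,0,0.31,0.49,0,0,0,0,0.32,0.56,0,0,0,0,0.33,0.62,0,0,0,0,0.33,0.69,0,0,0,0,0.33,0.75,0,0,0,0,0.33,0.82,0,0,0,0,0.32,0.88,0,0,0,0
[ 0.03251194  0.0755905  -0.00351022]
```

```bash
python3 -m inch '[-0.06,-0.03,0,0,0,0,-0.12,-0.03,0,0,0,0,-0.17,-0.03,0,0,0,0,-0.22,-0.02,0,0,0,0,-0.27,-0.01,0,0,0,0,-0.33,0,0,0,0,0,-0.40,0,0,0,0,0,-0.47,0,0,0,0,0,-0.53,-0.01,0,0,0,0,-0.59,-0.02,0,0,0,0,-0.66,-0.04,0,0,0,0,-0.72,-0.06,0,0,0,0,-0.78,-0.08,0,0,0,0,-0.84,-0.11,0,0,0,0,-0.90,-0.14,0,0,0,0,-0.95,-0.18,0,0,0,0,-1,-0.22,0,0,0,0,-1,-0.22,0,0,0,0,-1,-0.22,0,0,0,0]'
cat > st.py <<'E'
from h import *
from scipy.spatial.transform import Rotation as R
o=get_obs();M=R.from_quat(o["tool_rot"]).as_matrix()
r=M.T@(o["position"]-[.53,-.06,.137]);print("t",o["time"],"uv",r.round(4),np.hypot(r[0],r[1]).round(4),"beta",np.degrees(np.arctan2(-r[0],r[1])).round(1),"F",o["ft_force"].round(1))
im=camera("top")
for d in cut_out("top","handle"):
    p=np.argwhere(d["region"])[:,::-1].mean(0);w=ray("top",[p],.13)[0];e=w[:2]-[.53,-.06];print("handle",round(d["conf"],2),w.round(3),np.hypot(*e).round(3),"theta",np.degrees(.77-np.arctan2(e[1],e[0])).round(1))
E
python3 st.py
```

```text
time: 5.85
position: [0.6044, -0.056, 0.1385]
tool_rot: [0.397, 0.918, -0.0, 0.002]
ft_force: [0.4, -0.4, -0.2]
grip_width: 0.0004
grip_force: 0.1
t 5.85 uv [-0.048   0.0569 -0.0013] 0.0745 beta 40.2 F [ 0.4 -0.4 -0.2]
```

```bash
python3 - <<'E'
from h import *
im=camera("scene");cv2.imwrite("pics/s3.png",cv2.resize(im[120:330,130:400],None,fx=2.5,fy=2.5)[...,::-1])
for d in cut_out("scene","handle"):print(d["conf"],d["bbox"])
E
```

```text
0.87 [294.9, 86.0, 310.1, 117.8]
0.67 [363.6, 202.2, 365.5, 221.3]
0.63 [237.5, 215.2, 250.8, 245.0]
```

View pics/s3.png

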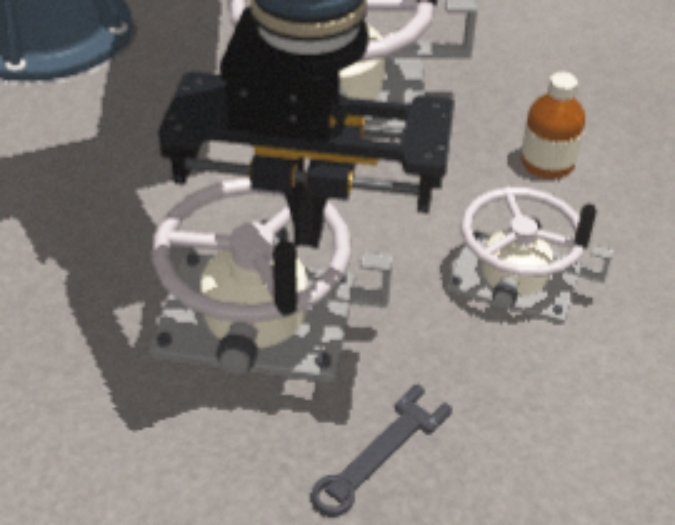

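The handle has moved about 60° clockwise ahead of the fingertips (crop (285,270)), and nothing else has moved. I continue.

```bash
python3 -m inch '[-0.05,-0.04,0,0,0,0,-0.09,-0.09,0,0,0,0,-0.14,-0.14,0,0,0,0,-0.17,-0.19,0,0,0,0,-0.21,-0.25,0,0,0,0,-0.24,-0.31,0,0,0,0,-0.27,-0.37,0,0,0,0,-0.29,-0.43,0,0,0,0,-0.31,-0.49,0,0,0,0,-0.32,-0.56,0,0,0,0,-0.33,-0.62,0,0,0,0,-0.33,-0.69,0,0,0,0,-0.33,-0.75,0,0,0,0,-0.33,-0.82,0,0,0,0,-0.32,-0.88,0,0,0,0,-0.32,-0.88,0,0,0,0]'; python3 st.py
python3 -m inch '[0.01,-0.06,0,0,0,0,0.03,-0.13,0,0,0,0,0.05,-0.19,0,0,0,0,0.08,-0.25,0,0,0,0,0.11,-0.31,0,0,0,0,0.15,-0.36,0,0,0,0,0.18,-0.41,0,0,0,0,0.23,-0.46,0,0,0,0,0.27,-0.51,0,0,0,0,0.32,-0.56,0,0,0,0,0.37,-0.60,0,0,0,0,0.43,-0.63,0,0,0,0,0.48,-0.66,0,0,0,0,0.54,-0.69,0,0,0,0,0.60,-0.72,0,0,0,0,0.60,-0.72,0,0,0,0]'; python3 st.py
python3 - <<'E'
from h import *
im=camera("scene");cv2.imwrite("pics/s4.png",cv2.resize(im[120:330,130:400],None,fx=2.5,fy=2.5)[...,::-1])
for d in cut_out("scene","handle"):print(d["conf"],d["bbox"])
a=[.77-np.radians(t) for t in (160,170,180,190,200,210)]
print(proj("scene",[[.53+.075*np.cos(b),-.06+.075*np.sin(b),.13] for b in a]).round(1))
E
```

```text
time: 7.38
position: [0.568, -0.1223, 0.1381]
tool_rot: [0.397, 0.918, -0.001, -0.001]
ft_force: [0.6, 1.0, -0.5]
grip_width: 0.0008
grip_force: 0.4
t 7.3833 uv [-0.0714 -0.015  -0.0011] 0.073 beta 101.9 F [ 0.6  1.  -0.5]
time: 8.82
position: [0.4925, -0.1253, 0.138]
tool_rot: [0.397, 0.918, -0.0, -0.001]
ft_force: [0.5, -0.6, 0.9]
grip_width: 0.0007
grip_force: 0.8
t 8.8167 uv [-0.0219 -0.072  -0.001 ] 0.0753 beta 163.1 F [ 0.5 -0.6  0.9]
0.78 [294.7, 88.9, 309.8, 123.0]
0.7 [188.9, 200.2, 201.4, 218.4]
0.55 [360.0, 199.2, 363.9, 221.5]
[[190.9 208. ]
 [191.  203.5]
 [192.2 199.2]
 [194.4 195. ]
 [197.6 191.2]
 [201.7 187.7]]
```

```bash
python3 -m inch '[0.06,-0.02,0,0,0,0,0.13,-0.04,0,0,0,0,0.19,-0.05,0,0,0,0,0.26,-0.05,0,0,0,0,0.32,-0.06,0,0,0,0,0.39,-0.05,0,0,0,0,0.45,-0.05,0,0,0,0,0.52,-0.04,0,0,0,0,0.58,-0.02,0,0,0,0,0.64,0,0,0,0,0,0.70,0.02,0,0,0,0,0.76,0.05,0,0,0,0,0.82,0.09,0,0,0,0,0.87,0.12,0,0,0,0,0.92,0.16,0,0,0,0,0.92,0.16,0,0,0,0]'; python3 st.py
python3 -m inch '[0.05,0.04,0,0,0,0,0.09,0.09,0,0,0,0,0.14,0.14,0,0,0,0,0.17,0.19,0,0,0,0,0.21,0.25,0,0,0,0,0.24,0.31,0,0,0,0,0.27,0.37,0,0,0,0,0.29,0.43,0,0,0,0,0.31,0.49,0,0,0,0,0.32,0.56,0,0,0,0,0.33,0.62,0,0,0,0,0.33,0.69,0,0,0,0,0.33,0.75,0,0,0,0,0.33,0.82,0,0,0,0,0.32,0.88,0,0,0,0,0.32,0.88,0,0,0,0,0.32,0.88,0,0,0,0]'; python3 st.py
python3 - <<'E'
from h import *
im=camera("scene");cv2.imwrite("pics/s5.png",cv2.resize(im[120:330,130:400],None,fx=2.5,fy=2.5)[...,::-1])
for d in cut_out("scene","handle"):print(d["conf"],d["bbox"])
im=camera("wrist");cv2.imwrite("pics/w5.png",im[...,::-1])
for d in cut_out("wrist","handle"):print(d["conf"],d["bbox"])
E
```

```text
time: 10.35
position: [0.4519, -0.0621, 0.1379]
tool_rot: [0.397, 0.918, 0.0, -0.002]
ft_force: [-1.1, -0.5, -0.4]
grip_width: 0.0004
grip_force: 0.6
t 10.35 uv [ 0.052  -0.0583 -0.0007] 0.0781 beta -138.3 F [-1.1 -0.5 -0.4]
time: 11.87
position: [0.488, 0.0036, 0.1383]
tool_rot: [0.397, 0.918, 0.001, 0.001]
ft_force: [-0.4, 0.7, 0.2]
grip_width: 0.0002
grip_force: 0.0
t 11.8667 uv [ 0.0751  0.013  -0.0013] 0.0762 beta -80.2 F [-0.4  0.7  0.2]
0.68 [361.1, 201.1, 366.2, 220.4]
0.66 [248.4, 171.6, 255.1, 197.8]
0.65 [294.0, 87.9, 311.2, 120.3]
0.57 [270.4, 197.0, 303.1, 234.8]
```

View pics/s5.png

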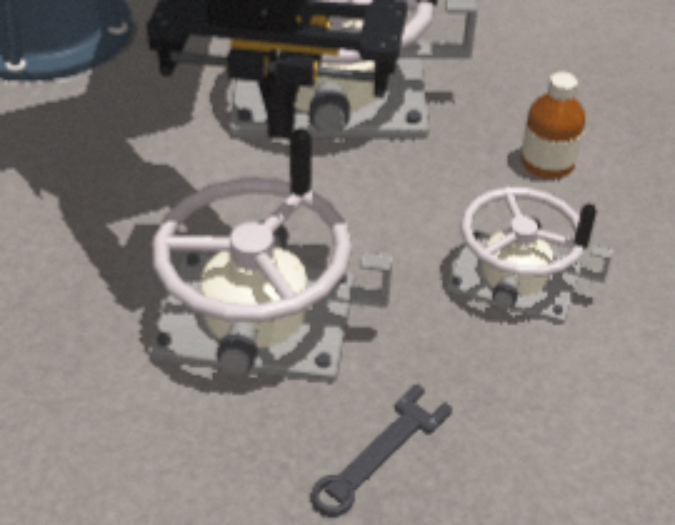

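The handle is about 300° round (crop (301,165)), and the fingertips are behind it. I continue more slowly, stopping short of the end.

```bash
python3 -c "
from plan import *
plan(P(280),range(284,329,4))"
python3 - <<'E'
from h import *
for t in (290,295,300,305,310):
  b=.77-np.radians(t);print(t,proj("scene",[[.53+.075*np.cos(b),-.06+.075*np.sin(b),z] for z in(.127,.158)]).round(1).tolist())
E
```

```text
-0.01,0.06,0,0,0,0,-0.03,0.13,0,0,0,0,-0.05,0.19,0,0,0,0,-0.08,0.25,0,0,0,0,-0.11,0.31,0,0,0,0,-0.15,0.36,0,0,0,0,-0.18,0.41,0,0,0,0,-0.23,0.46,0,0,0,0,-0.27,0.51,0,0,0,0,-0.32,0.56,0,0,0,0,-0.37,0.60,0,0,0,0,-0.43,0.63,0,0,0,0
290 [[247.4, 183.3], [247.3, 171.7]]
295 [[250.0, 184.3], [250.0, 172.8]]
300 [[252.5, 185.5], [252.5, 174.0]]
305 [[254.8, 186.8], [254.9, 175.3]]
310 [[257.0, 188.3], [257.1, 176.7]]
```

```bash
python3 -m inch '[-0.01,0.06,0,0,0,0,-0.03,0.13,0,0,0,0,-0.05,0.19,0,0,0,0,-0.08,0.25,0,0,0,0,-0.11,0.31,0,0,0,0,-0.15,0.36,0,0,0,0,-0.18,0.41,0,0,0,0,-0.23,0.46,0,0,0,0,-0.27,0.51,0,0,0,0,-0.32,0.56,0,0,0,0,-0.37,0.60,0,0,0,0,-0.43,0.63,0,0,0,0,-0.43,0.63,0,0,0,0,-0.43,0.63,0,0,0,0]'; python3 st.py
python3 - <<'E'
from h import *
ref=cv2.imread("pics/scene.png")[...,::-1]
im=camera("scene")
f=lambda a:cv2.resize(a[180:240,235:305],None,fx=5.7,fy=5.7,interpolation=cv2.INTER_CUBIC)
cv2.imwrite("pics/s6.png",np.hstack([f(ref),f(im)])[...,::-1])
for d in cut_out("scene","handle"):print(d["conf"],d["bbox"])
for t in (335,340,345,350,355,360):
  b=.77-np.radians(t);print(t,proj("scene",[[.53+.075*np.cos(b),-.06+.075*np.sin(b),z] for z in(.127,.158)]).round(1).tolist())
E
```

```text
time: 13.33
position: [0.5489, 0.0125, 0.1384]
tool_rot: [0.397, 0.918, 0.001, 0.001]
ft_force: [-0.1, 0.1, 1.0]
grip_width: 0.0002
grip_force: 0.1
t 13.3333 uv [ 0.0399  0.0634 -0.0013] 0.0749 beta -32.2 F [-0.1  0.1  1. ]
0.81 [262.4, 190.4, 274.5, 217.6]
0.65 [360.1, 200.7, 366.1, 220.3]
0.49 [295.2, 87.9, 309.7, 118.9]
335 [[264.7, 197.4], [265.0, 185.8]]
340 [[265.5, 199.5], [265.9, 187.8]]
345 [[266.1, 201.6], [266.4, 190.0]]
350 [[266.3, 203.8], [266.7, 192.2]]
355 [[266.3, 206.1], [266.7, 194.4]]
360 [[266.0, 208.3], [266.4, 196.6]]
```

View pics/s6.png

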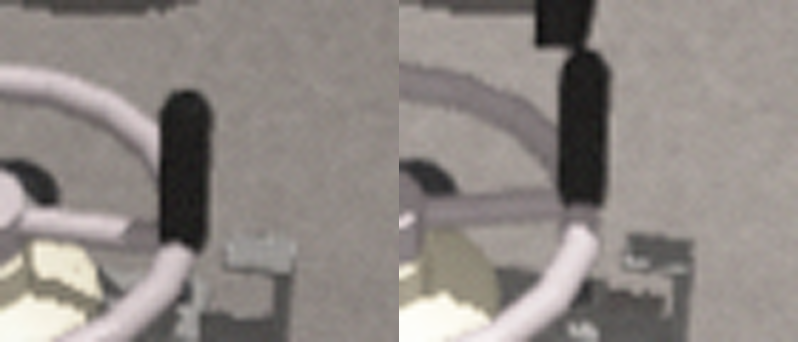

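Left is the start, right is now: the peg top is 7.5 px higher than at the start, so it is about 17° short (θ≈343°). I push to about 356° and measure again against the starting picture.

```bash
python3 -c "
from plan import *
plan(P(328),range(330,342,2))
plan(P(341),range(342,347,1))"
python3 - <<'E'
from h import *
E
cat > tr.py <<'E'
from h import *
ref=cv2.imread("pics/scene.png")[...,::-1]
im=camera("scene")
U=lambda a:cv2.resize(cv2.cvtColor(np.ascontiguousarray(a),cv2.COLOR_RGB2GRAY),None,fx=8,fy=8,interpolation=cv2.INTER_CUBIC)
for n,(t,b) in (("lower",(200,222)),("upper",(194,212))):
    T=U(ref[t:b,261:275]);S=U(im[t-24:b+6,255:281])
    m=cv2.minMaxLoc(cv2.matchTemplate(S,T,cv2.TM_CCOEFF_NORMED));print(n,"score %.2f dx %.2f dy %.2f"%(m[1],m[3][0]/8-6,m[3][1]/8-24))
for d in cut_out("scene","handle"):
    if 250<d["bbox"][0]<280:print(d["conf"],d["bbox"],"ref 264 195 272 225")
E
python3 tr.py
```

```text
-0.03,0.02,0,0,0,0,-0.06,0.03,0,0,0,0,-0.09,0.05,0,0,0,0,-0.12,0.06,0,0,0,0,-0.15,0.07,0,0,0,0,-0.18,0.09,0,0,0,0
-0.02,0.01,0,0,0,0,-0.03,0.01,0,0,0,0,-0.05,0.01,0,0,0,0,-0.06,0.02,0,0,0,0,-0.08,0.02,0,0,0,0
lower score 0.98 dx -0.12 dy -7.75
upper score 0.92 dx -0.12 dy -6.25
0.68 [260.3, 191.1, 272.1, 215.8] ref 264 195 272 225
```

```bash
python3 -m inch '[-0.03,0.02,0,0,0,0,-0.06,0.03,0,0,0,0,-0.09,0.05,0,0,0,0,-0.12,0.06,0,0,0,0,-0.15,0.07,0,0,0,0,-0.18,0.09,0,0,0,0,-0.18,0.09,0,0,0,0,-0.18,0.09,0,0,0,0,-0.18,0.09,0,0,0,0]'; python3 st.py;python3 tr.py
```

```text
time: 14.38
position: [0.5631, 0.0069, 0.1382]
tool_rot: [0.397, 0.918, 0.0, 0.001]
ft_force: [-0.8, 0.3, -0.4]
grip_width: 0.0004
grip_force: 0.4
t 14.3833 uv [ 0.0261  0.0699 -0.0012] 0.0746 beta -20.4 F [-0.8  0.3 -0.4]
handle 0.21 [ 0.513 -0.089  0.13 ] 0.034 theta 164.6
lower score 0.95 dx 0.12 dy -2.88
upper score 0.87 dx 0.12 dy -1.12
0.71 [263.4, 195.8, 272.2, 219.2] ref 264 195 272 225
```

```bash
python3 -m inch '[-0.02,0.01,0,0,0,0,-0.04,0.01,0,0,0,0,-0.06,0.02,0,0,0,0,-0.07,0.02,0,0,0,0,-0.07,0.02,0,0,0,0,-0.07,0.02,0,0,0,0]'; python3 st.py;python3 tr.py
```

```text
time: 15.08
position: [0.5676, 0.004, 0.1381]
tool_rot: [0.397, 0.918, 0.0, 0.0]
ft_force: [-1.5, 2.3, 1.0]
grip_width: 0.0007
grip_force: 1.0
t 15.0833 uv [ 0.0209  0.0712 -0.0011] 0.0742 beta -16.4 F [-1.5  2.3  1. ]
handle 0.61 [ 0.498 -0.086  0.13 ] 0.041 theta 184.4
handle 0.57 [ 0.517 -0.089  0.13 ] 0.032 theta 158.6
handle 0.41 [ 0.533 -0.318  0.13 ] 0.258 theta 133.5
lower score 0.96 dx 0.00 dy -1.75
upper score 0.86 dx -0.12 dy 0.75
```

I back off without touching the wheel, for an unobstructed measurement.

```bash
python3 -m inch '[0.2,0,0,0,0,0,0.5,0,0,0,0,0,0.6,0,-0.3,0,0,0,0.6,0,-1,0,0,0,0.6,0,-1,0,0,0,0.6,0,-1,0,0,0]'
cat > tr2.py <<'E'
from h import *
C=np.array([.53,-.06])
def blob(c,im,bx):
    l,t,r,b=bx;g=cv2.cvtColor(np.ascontiguousarray(im[t:b,l:r]),cv2.COLOR_RGB2GRAY).astype(int)
    n,lab,s,ce=cv2.connectedComponentsWithStats((g<45).astype(np.uint8));i=1+np.argmax(s[1:,4]);return ce[i]+[l,t],s[i]
ref=cv2.imread("pics/scene.png")[...,::-1];im=camera("scene")
for a in(ref,im):print("scene blob",blob("scene",a,(258,186,280,228)))
T=lambda a:cv2.resize(cv2.cvtColor(np.ascontiguousarray(a),cv2.COLOR_RGB2GRAY),None,fx=8,fy=8,interpolation=cv2.INTER_CUBIC)
m=cv2.minMaxLoc(cv2.matchTemplate(T(im[182:232,252:286]),T(ref[190:225,258:278]),cv2.TM_CCOEFF_NORMED));print("score %.2f dx %.2f dy %.2f"%(m[1],m[3][0]/8-6,m[3][1]/8-8))
E
python3 tr2.py; python3 st.py
```

```text
time: 15.78
position: [0.5386, 0.0383, 0.2228]
tool_rot: [0.397, 0.918, 0.001, 0.006]
ft_force: [0.2, -0.1, -0.9]
grip_width: 0.0007
grip_force: 0.0
scene blob (array([266.72164948, 209.62371134]), array([  5,  10,   8,  28, 194], dtype=int32))
scene blob (array([266.68449198, 209.06417112]), array([  5,  10,   8,  26, 187], dtype=int32))
score 0.95 dx 0.00 dy -0.75
t 15.8333 uv [ 0.0664  0.0728 -0.0837] 0.0986 beta -42.4 F [1.  0.2 0. ]
```

About 0.65 px short, i.e. 1.5° (2 mm), which agrees with the fingertip position. One last 2 mm nudge, then away.

```bash
python3 -m inch '[0,0,0.5,0,0,0,0,0,0.9,0,0,0,0,0,1,0,0,0,0,0,1,0,0,0,-0.2,0,1,0,0,0,-0.4,0,1,0,0,0,-0.5,0,1,0,0,0,-0.55,0,1,0,0,0,-0.58,0,1,0,0,0,-0.6,0,1,0,0,0,-0.61,0,1,0,0,0,-0.62,0,1,0,0,0,-0.62,0,1,0,0,0,-0.62,0,1,0,0,0]'; python3 st.py
python3 -m inch '[0.2,0,0,0,0,0,0.5,0,0,0,0,0,0.6,0,-0.3,0,0,0,0.6,0,-1,0,0,0,0.6,0,-1,0,0,0,0.6,0,-1,0,0,0]'
python3 -m inch '[0,0,-1,0,0,0,0,0,-1,0,0,0,0,0,-1,0,0,0,0,0,-1,0,0,0]'
python3 tr2.py
```

```text
time: 17.1
position: [0.5678, 0.0036, 0.1383]
tool_rot: [0.397, 0.918, 0.0, -0.001]
ft_force: [-1.0, 0.9, 3.3]
grip_width: 0.0004
grip_force: 1.5
t 17.1 uv [ 0.0204  0.0711 -0.0012] 0.074 beta -16.0 F [-1.   0.9  3.3]
time: 17.7
position: [0.5392, 0.0373, 0.2224]
tool_rot: [0.396, 0.918, 0.001, 0.005]
ft_force: [1.1, 0.2, 0.7]
grip_width: 0.0006
grip_force: 0.0
time: 18.03
position: [0.5372, 0.0373, 0.2997]
tool_rot: [0.397, 0.918, 0.0, 0.003]
ft_force: [-0.7, -0.5, -0.9]
grip_width: 0.0008
grip_force: 0.0
scene blob (array([266.72164948, 209.62371134]), array([  5,  10,   8,  28, 194], dtype=int32))
scene blob (array([266.7       , 209.19473684]), array([  5,  10,   8,  27, 190], dtype=int32))
score 0.99 dx 0.00 dy -0.38
```

```bash
python3 -m inch '[-0.3,0.2,-0.43,0,0,0,-0.69,0.51,-0.43,0,0,0,-0.69,0.51,-0.43,0,0,0,-0.69,0.51,-0.43,0,0,0,-0.69,0.51,-0.43,0,0,0,-0.69,0.51,-0.43,0,0,0]'
python3 - <<'E'
from h import *
im=camera("wrist");ref=cv2.imread("pics/w2.png")[...,::-1]
G=lambda a:cv2.resize(cv2.cvtColor(np.ascontiguousarray(a),cv2.COLOR_RGB2GRAY),None,fx=8,fy=8,interpolation=cv2.INTER_CUBIC)
def sh(b,s=8):
    l,t,r,q=b;m=cv2.minMaxLoc(cv2.matchTemplate(G(im[t-s:q+s,l-s:r+s]),G(ref[t:q,l:r]),cv2.TM_CCOEFF_NORMED));return round(m[1],2),m[3][0]/8-s,m[3][1]/8-s
print("handle",sh((220,150,240,182)),"small pump",sh((290,50,380,135)),"spanner",sh((258,178,300,215)),"hub",sh((155,140,195,180)))
w=lambda a:a[30:240,60:400]
cv2.imwrite("pics/f.png",cv2.resize(np.vstack([w(ref),w(im)]),None,fx=1.4,fy=1.4)[...,::-1])
for c in("top","scene"):
    im=camera(c)
    for t in("reagent_bottle","beaker","spanner"):print(c,t,[np.round(d["bbox"]).tolist() for d in cut_out(c,t)][:1])
E
```

```text
time: 18.58
position: [0.6015, 0.0258, 0.3306]
tool_rot: [0.397, 0.918, -0.001, -0.002]
ft_force: [-0.4, -0.3, -0.1]
grip_width: 0.0006
grip_force: 0.0
handle (0.98, 1.625, 1.875) small pump (0.99, 2.0, 2.0) spanner (0.99, 1.875, 2.375) hub (0.99, 1.125, 2.75)
top reagent_bottle []
top beaker [[364.0, 188.0, 389.0, 212.0]]
top spanner [[287.0, 138.0, 304.0, 150.0]]
scene reagent_bottle [[341.0, 149.0, 365.0, 192.0]]
scene beaker [[85.0, 287.0, 128.0, 337.0]]
scene spanner [[254.0, 276.0, 311.0, 325.0]]
```

View pics/f.png

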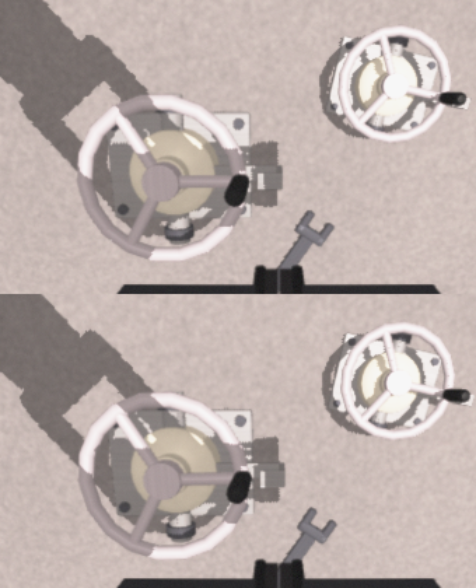

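```bash
python3 tr2.py
```

```text
scene blob (array([266.72164948, 209.62371134]), array([  5,  10,   8,  28, 194], dtype=int32))
scene blob (array([266.71282051, 208.96410256]), array([  5,  10,   9,  27, 195], dtype=int32))
score 0.98 dx 0.00 dy -0.38
```

Top is the start, bottom is now. The handle is back beside the tab, about 1° (1 mm) short by both cameras, and the spanner, beaker and bottle have not moved. Handing in.

```bash
python3 -c "
from rig import *
print(hand_in())"
```

```text
the job is handed in; nothing more can be done
None
```

I turned the middle-sized pump's wheel clockwise through one full turn and left its handle at the home tab, about 1° (1 mm) short by two cameras; the bottle, beaker and spanner showed no movement in the pictures, and the job is handed in.

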